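# Close up the test kiln for firing

## Task

Close up the little test kiln, using only your fingertips. Push its open door fully shut without slamming it, and slide the loose square tile that lies on its roof across until it covers the vent hole: push the tile flat along the roof, never lifting or tipping it. Either may come first; leave the ring-shaped prop on the roof, the cup inside and everything on the bench where it stands.

Things in the scene. Friction and masses are not known exactly. Their poses are not given: they have to be found in the camera images.
- kiln: the bench-top test kiln: a fixed grey and bare-metal box of brick and sheet metal, 240 wide x 250 deep x 250 high, on short feet. Origin at the centre of its underside on the bench. Its own x runs from front to back (the open side and the door are at x = -125), y across, z up. The roof is flat, at z = 250, 250 x 240 mm, nothing fixed on it stands up more than 2 mm
- vent_hole (a point): the centre of the vent hole in the roof's middle, in the roof's plane: a black round hole, 23 mm across, flush
- door_hinge (a point): a fixed point on the door's vertical hinge axis, at the height of the door's top edge (z = 240), at the kiln's front left as seen facing the kiln's front: x = -125, y = +118 in the kiln's frame. Its axes are the kiln's
- kiln_door (a joint): how far the door is open, rad: 0 fully shut against the kiln's front, 1.75 wide open. Seen from above it swings clockwise to open, counter-clockwise to shut. Its hinge is stiff (about 0.2 N m): the 0.9 kg door stays where it is left
- door_push (a point): a point on the door's plain outer face, 175 mm from the hinge axis, 20 mm below the door's top edge, above the handle; moves with the door. Its x points into the door (when shut, the kiln's +x), y from free edge to hinge. The door is a slab 224 wide, 35 thick, z = 30 to 240; from the axis it runs 6 to 230 mm along its width; inner face in the axis's plane, outer face 35 mm outside it
- door_handle (a point): the middle of the door's vertical black bar handle, 20 thick and 100 long (z = 70 to 170), 195 mm from the hinge axis, its middle line 37 mm off the door's outer face; moves with the door, axes as door_push. A round white bung, 8 mm proud, sits on the outer face at z = 136, 105 mm from the hinge; a brick plug, 29 thick, on the inner face
- vent_tile: the loose square tile cut from a cream kiln shelf, 60 x 60 x 12 mm thick, 60 to 120 g, lying flat on the kiln's roof to one side of the vent hole (60 to 80 mm away across the kiln, either side). Origin at the centre of its underside, x and y along its sides, z up
- prop: a kiln prop, a cream ring-shaped tube 30 across and 38 high, standing loose on the roof on the other side of the vent hole; a bystander. Origin at the centre of its underside
- test_cup: a brown cup, 54 across and 55 high, on the shelf inside the kiln's chamber; a bystander. Origin at its foot
- tool_pot: an ochre pot of wooden tools, 92 across and about 215 high with the tools, on the bench; a bystander. Origin at its foot
- banding_wheel: a cast iron banding wheel, 220 across, with a white bat and a carved brown vase on it, 215 high in all, on the bench; a bystander. Origin at its foot
- bowl: a small cream bowl, 112 across and 48 high, on the bench; a bystander. Origin at its foot
- rib: a flat wooden rib, 100 x 45 x 7, lying on the bench; a bystander. Origin under its middle
- brush: a glaze brush about 200 long, lying on the bench; a bystander. Origin under its middle
- glaze_jar: a closed cream jar with a white cap, 72 across and 85 high, on the bench; a bystander. Origin at its foot
There are look-alikes about, which are no part of the job. What is shaped like the vent_tile but green or yellow is not meant.

How it is judged:
At the end, for the whole second after the job is handed in: the door is shut to within 0.025 rad (5 mm at its free edge); the tile lies flat and still on the roof with its centre within 18 mm of the vent hole's centre, so that the whole hole is covered; the prop is still on the roof (value of joint kiln_door below 0.025 rad and horizontal distance between vent_tile and vent_hole below 0.018 m and height (world z) of vent_tile between 0.246 and 0.254 m and angle between vent_tile's own z axis and vertical below 0.06 rad and linear speed of vent_tile below 0.01 m/s and height (world z) of prop above 0.246 m); the robot touches nothing.
It fails at once if the kiln, its door or the tile is shoved with over 10 N by the arm or the gripper's body instead of the fingers (contact force between the arm and kiln above 10 N or contact force between the arm and vent_tile above 10 N).
It fails at once if the tile is lifted more than 8 mm off the roof, or falls off it (height (world z) of vent_tile above 0.258 m or height (world z) of vent_tile below 0.24 m).
It fails at once if the tile is tipped by more than 0.2 rad (angle between vent_tile's own z axis and vertical above 0.2 rad).
It fails at once if the door slams: it comes home (last 0.25 rad) faster than 2 rad/s (value of joint kiln_door below 0.25 rad and velocity of joint kiln_door below -2 rad/s).
It fails at once if a bystander is moved by more than 20 mm (distance of any of prop, test_cup, tool_pot, banding_wheel, bowl, rib, brush, glaze_jar from where it was at the start of the episode above 0.02 m).
It also fails if it takes over 72 s, if anything falls off the work surface, if the arm or the gripper's body presses on something with over 40 N, if the wrist force passes 120 N, or if a joint passes its speed limit or range.

## Robot

A 6-joint arm with a two-finger parallel gripper is mounted at the origin on the work surface. World frame = base frame: x ahead of the robot, y to its left, z up, the work surface at z = 0. Lengths are in m, angles in rad, forces in N, time in s.
With the tool pointing down it reaches from about 0.375 to 0.9 m from the base axis. Payload 3.1 kg.
Tool frame: the origin (TCP) lies on the centre line of the jaws, within the pads' length; the fingertips stand ahead of it and the grasp point (between the pads) lies 3 mm ahead of it (robot.tip_reach is the z of the fingertips in the tool frame, in m); z points along the fingers, y is the line along which they close (so a half turn about z gives the same grasp; the last joint's range is limited). The gripper opens to 87 mm and grips with 3 to 60 N. Pads are 19 mm wide; open, the fingers measure 117 mm over their backs; the gripper's body (75 mm by 190 mm) begins 51 mm behind the grasp point.
Start: joints at [1.01, 0.527, 1.433, -0, 1.181, -0.178], TCP at [0.233, 0.58, 0.22] pointing down, gripper open.
Joint ranges: [-3.08, 3.08], [-0.75, 2.2], [0.22, 2.44], [-1.43, 4.57], [0, 2.65], [-2.85, 2.85]. Speed limits (rad/s): [2.79, 2.79, 3.14, 3.14, 3.14, 3.14].

## Interface

Orientations are given as a unit quaternion [x, y, z, w].
In Python, from rig import sensors, eyes, ticket, robot gives the robot as it stands.
- The arm moves only by the tool drive_tool, never from a script. Its argument "deltas" is a list that holds one entry, the list of rows, each a list of 6 numbers: the shift along the tool's x, y, z in mm, then the turn, a rotation vector about the tool's x, y, z in rad. A call has 1 to 8 rows; each row shifts and turns the commanded pose from where the row before left it, along the tool's axes as they then stand; what a row does not reach is not made up. A row lasts 1/12 s, in which the tool goes at most 41.7 mm and 7.16 degrees, less where a joint would pass 70% of its speed; a pose out of reach is approached as far as the arm can. A call is refused whole if a number of a shift passes 41.7 or a number of a turn 0.125, either way. A call with a gripper value outside its range is refused whole. "gripper" is the opening in per cent of the stroke, from 0 (shut) to 100 (fully open), set as the call begins (left out, the last holds). The fingers move at their own pace and stop on an object; "squeeze" is the grip in N (left out, the last holds). Time passes only in rows, so rows that do not move let the fingers close. It gives the time, the measured TCP pose, the force, the opening and the grip force at its end, in the units of the state.
- sensors.get_obs(): the state, without advancing time (a new reading comes with each control period).
- eyes.camera(name): name is "scene" or "top" or "wrist"; returns a dict with "img" (400x640x3 uint8, red, green, blue), "fov_y" (degrees; the focal length in pixels is half the picture's height over the tangent of half this angle, whatever the lens; pixels are square), "cx", "cy" (the principal point, pixels), "D" ([k1, k2, p1, p2, k3] as OpenCV has them; the pictures are not rectified), "xyz" and "attitude" of the camera in the world; the wrist camera has in their place "hand_eye" (4x4, takes a point from camera to tool coordinates, whose origin is the TCP and whose axes are the flange's). Camera axes: x right, y up, looking along -z (the intrinsics and any distortion apply to the point x, -y, -z); pixel columns grow to the right and rows downward; lengths in m; the calibration is good to about 2 mm. A picture is of the moment at which its call begins: read the wrist's pose just before it. There is no depth.
- ticket.hand_in(): hands the job in; it is judged then, once.
The state is a dict: "time": time; "q": joint angles; "joint_velocities": joint speeds; "joint_torque": joint torques, N m; "position": TCP position; "tool_rot": TCP orientation; "ft_force": force on the tool from outside, world axes, zero at the start; "moment": the same for the moment, N m; "grip_width": finger opening in m; "grip_force": force on a finger pad.
Only numpy, scipy, OpenCV 4.12 (cv2) and the standard library are available. Lean on these libraries where they do the work, as an engineer would, in place of code of your own. Each camera call takes 0.05 s, during which the arm holds its last target. There are 200 camera calls.

## Working session

There is one attempt and no reset: what is moved stays moved. The work goes in short steps, Python scripts to look and compute and a tool call to move; the robot and the scene stay as the last step left them, time stands still between calls to the robot, and variables do not carry over. Pictures are saved under pics/ and viewed, at most 10 in all, crops included, and the job is handed in when it is done.

Besides the shell and the picture viewer there is one more tool, called after "Request:" by a JSON object that holds its "op" and its "data". drive_tool: Moves the arm, as the interface text tells. Its arguments: {"type":"object","properties":{"deltas":{"type":"array"},"gripper":{"type":"number"},"squeeze":{"type":"number"}},"required":["deltas"]}

```bash
mkdir -p pics; ls
python3 - <<'E'
from rig import sensors, eyes, robot
import cv2,json,pickle
C={}
for n in ("scene","top"):
    c=eyes.camera(n); C[n]=c
    cv2.imwrite(f"pics/{n}0.png",c["img"][:,:,::-1])
    print(n,{k:v for k,v in c.items() if k!="img"})
pickle.dump(C,open("cams.pkl","wb"))
print(sensors.get_obs()); print(robot.tip_reach)
E
```

```text
pics
scene {'fov_y': 48.06800410416498, 'cx': 312.23291192771654, 'cy': 195.530788812756, 'D': array([-0.01365336,  0.        ,  0.        ,  0.        ,  0.        ]), 'xyz': array([ 1.2587218 , -0.08256417,  1.30777045]), 'attitude': array([0.18651966, 0.18574007, 0.68201657, 0.68232282])}
top {'fov_y': 42.80660084859716, 'cx': 308.45020167259395, 'cy': 197.22402103281934, 'D': array([0.01950375, 0.        , 0.        , 0.        , 0.        ]), 'xyz': array([ 0.45858417, -0.09343536,  1.64618858]), 'attitude': array([-0.03213169,  0.02490145,  0.70671184, -0.70633267])}
{'time': 0.1, 'q': array([ 1.00950337e+00,  5.28368325e-01,  1.43376676e+00,  1.18543450e-05,
        1.18137995e+00, -1.78494975e-01]), 'joint_velocities': array([-5.30419962e-04, -1.51178205e-03, -3.00448872e-03, -1.88724344e-03,
        6.77885068e-05,  1.44451213e-03]), 'joint_torque': array([-3.51161907e-04, -4.40982735e+01, -1.77150285e+01,  6.34911004e-02,
        5.33739477e-02, -3.06729908e-05]), 'position': array([0.23306194, 0.5792165 , 0.21947483]), 'tool_rot': array([ 1.90234652e-01,  9.81738180e-01, -8.94200257e-04, -3.52597122e-04]), 'ft_force': array([-0.65890143,  0.25714248,  0.18301049]), 'moment': array([-0.00279241, -0.01390079, -0.00105988]), 'grip_force': 0.0, 'grip_width': 0.08718074248325831}
0.022
```

View pics/top0.png

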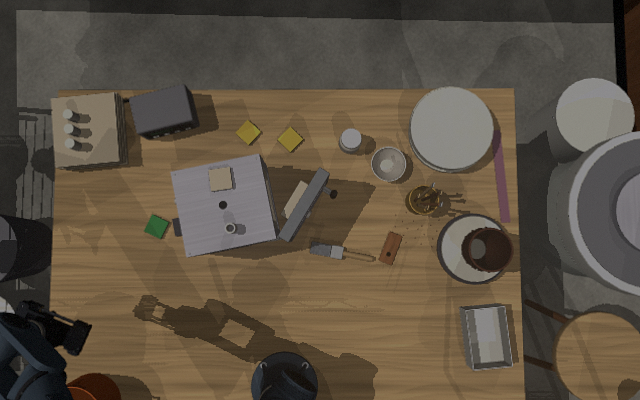

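View pics/scene0.png

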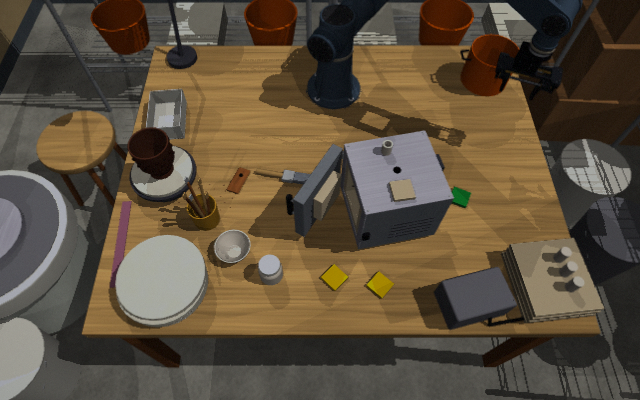

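The top view shows the kiln roof at (222,205), with its front facing right. The door runs from the hinge at about (280,238) to its free edge at (325,172), roughly 0.8 rad open. The vent hole is at (222,205) and the prop at (230,228).

Tile candidates are the cream one on the roof (220,180), two yellow ones on the bench (248,132) and (290,139), and a green one (156,226). Only the cream one fits, by colour and because it lies on the roof. I'll confirm it in a crop and measure.

```bash
cat > h.py <<'E'
import numpy as np, cv2, pickle
from scipy.spatial.transform import Rotation as R
def K(c):
    f=200/np.tan(np.radians(c["fov_y"])/2); return np.array([[f,0,c["cx"]],[0,f,c["cy"]],[0,0,1.]])
F=np.diag([1.,-1,-1])
def ray(c,uv,z,pose=None):
    uv=np.array(uv,float).reshape(-1,1,2)
    n=cv2.undistortPoints(uv,K(c),np.array(c["D"],float))[:,0]
    d=np.c_[n,np.ones(len(n))]@F
    if pose is None: o=np.array(c["xyz"]);M=R.from_quat(c["attitude"]).as_matrix()
    else: T=pose@np.array(c["hand_eye"]);o=T[:3,3];M=T[:3,:3]
    w=d@M.T
    return o+w*((z-o[2])/w[:,2])[:,None]
def proj(c,P,pose=None):
    if pose is None: o=np.array(c["xyz"]);M=R.from_quat(c["attitude"]).as_matrix()
    else: T=pose@np.array(c["hand_eye"]);o=T[:3,3];M=T[:3,:3]
    p=(np.atleast_2d(P)-o)@M@F
    return cv2.projectPoints(p,np.zeros(3),np.zeros(3),K(c),np.array(c["D"],float))[0][:,0]
def pose(o):
    T=np.eye(4);T[:3,:3]=R.from_quat(o["tool_rot"]).as_matrix();T[:3,3]=o["position"];return T
E
python3 - <<'E'
from h import *
C=pickle.load(open("cams.pkl","rb"))
t=cv2.resize(C["top"]["img"][145:265,160:340],None,fx=4.4,fy=4.4,interpolation=cv2.INTER_CUBIC)[:,:,::-1]
cv2.imwrite("pics/crop_t.png",t)
s=cv2.resize(C["scene"]["img"][120:250,280:460],None,fx=4.4,fy=4.4,interpolation=cv2.INTER_CUBIC)[:,:,::-1]
cv2.imwrite("pics/crop_s.png",s)
E
```

```text
(no output)
```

View pics/crop_t.png

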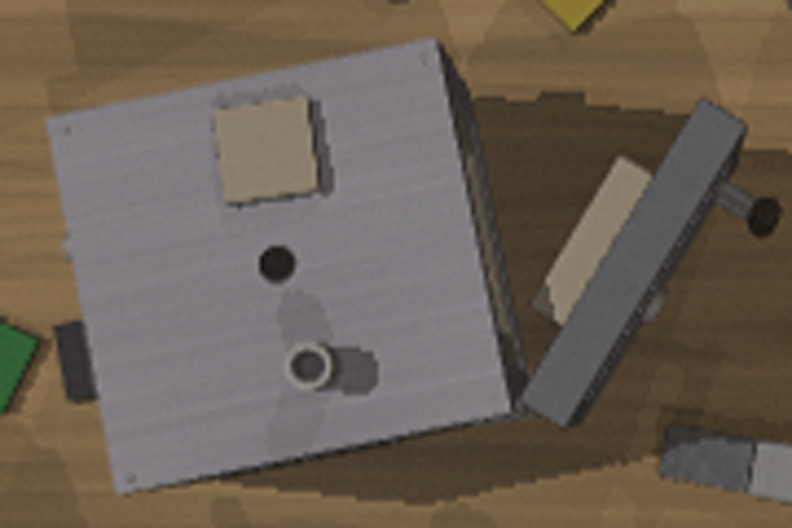

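View pics/crop_s.png

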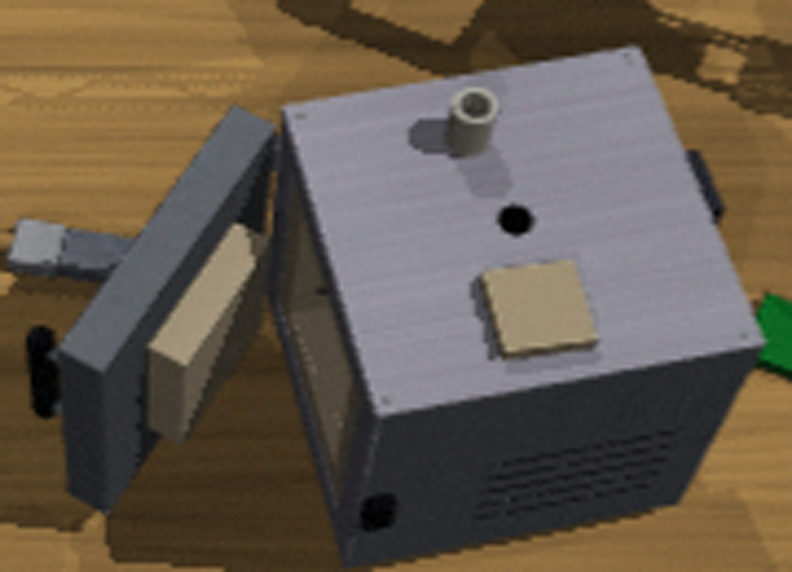

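The crops show the cream tile on the roof at top-crop (266,152), the hole at (277,264), the prop at (310,367) and the door's top edge from (524,400) to (706,98). The cream tile is the one meant.

Run:
```python
from h import *
from scipy.optimize import least_squares
np.set_printoptions(precision=4,suppress=True)
C=pickle.load(open("cams.pkl","rb"))
g=lambda p,o:(np.array(p,float)+.5)/4.4-.5+np.array(o)
T=C["top"];S=C["scene"];ot=(160,145);os_=(280,120)
# kiln fit: x,y,yaw ; roof corners order BR,FR,FL,BL
kc=np.array([[.125,-.12,.25],[-.125,-.12,.25],[-.125,.12,.25],[.125,.12,.25]])
def tr(p,k): return np.c_[k@np.array([[np.cos(p[2]),-np.sin(p[2])],[np.sin(p[2]),np.cos(p[2])]]).T[:, :] if 0 else (k[:,:2]@np.array([[np.cos(p[2]),np.sin(p[2])],[-np.sin(p[2]),np.cos(p[2])]])+p[:2]),k[:,2]]
obs=[(T,g([[48,118],[436,38],[512,410],[120,494]],ot)),(S,g([[762,344],[381,416],[284,106],[636,46]],os_))]
w=[None]
for sel in ([0],[1],[0,1]):
    r=least_squares(lambda p:np.concatenate([(proj(obs[i][0],tr(p,kc))-obs[i][1]).ravel() for i in sel]),[.55,.1,1.7]); print("kiln",r.x,r.cost)
p=r.x
print("hole",ray(T,g([277,264],ot),.25),ray(S,g([516,220],os_),.25),"kilnorigin",p[:2])
tc=[[212,110],[306,97],[320,192],[226,206]]
sc=[[482,280],[575,262],[597,340],[503,353]]
a=ray(T,g(tc,ot),.262);b=ray(S,g(sc,os_),.262);print("tile",a,a.mean(0),b,b.mean(0))
for q in(a,b): print(np.linalg.norm(q-np.roll(q,1,0),axis=1))
print("prop",ray(T,g([310,367],ot),.288),ray(S,g([474,103],os_),.288))
for n,c in (("top",a.mean(0)),("prop",ray(T,g([310,367],ot),.288)[0]),("hole",ray(T,g([277,264],ot),.25)[0])):
    d=c[:2]-p[:2];print(n,"kiln frame",d@[np.cos(p[2]),np.sin(p[2])],d@[-np.sin(p[2]),np.cos(p[2])])
d=ray(T,g([[524,400],[706,98],[746,125],[570,425]],ot),.24);print("door",d)
hg=tr(p,np.array([[-.125,.118,.24]]))[0];print("hinge",hg)
v=d[1]-d[0]; v2=d[2]-d[3]
cl=np.array([np.sin(p[2]),-np.cos(p[2])])
for e in (v,v2): print("open",np.arctan2(cl[1],cl[0])-np.arctan2(e[1],e[0]))
```

```text
kiln [0.5516 0.1553 1.7784] 0.3649398035745014
kiln [0.55   0.1586 1.7797] 0.8665835048208832
kiln [0.5511 0.1569 1.7791] 2.7823037861989635
hole [[0.5514 0.1566 0.25  ]] [[0.5498 0.1591 0.25  ]] kilnorigin [0.5511 0.1569]
tile [[0.6466 0.1962 0.262 ]
 [0.6547 0.1378 0.262 ]
 [0.5953 0.1284 0.262 ]
 [0.5866 0.1866 0.262 ]] [0.6208 0.1623 0.262 ] [[0.6029 0.1307 0.262 ]
 [0.5896 0.1904 0.262 ]
 [0.6464 0.1976 0.262 ]
 [0.6557 0.1389 0.262 ]] [0.6236 0.1644 0.262 ]
[0.0607 0.059  0.0601 0.0588]
[0.0534 0.0612 0.0573 0.0594]
prop [[0.4864 0.129  0.288 ]] [[0.4845 0.1321 0.288 ]]
top kiln frame -0.009134335966902446 -0.06934248058053383
prop kiln frame -0.013874134282324611 0.06901624602115024
hole kiln frame -0.0002766380297400239 -0.00024421952227244323
door [[ 0.4667  0.0028  0.24  ]
 [ 0.6568 -0.1113  0.24  ]
 [ 0.6396 -0.1365  0.24  ]
 [ 0.4512 -0.0261  0.24  ]]
hinge [0.4615 0.0102 0.24  ]
open 0.7489095389986908
open 0.7385501802104808
```

Request:
{"op": "drive_tool", "data": {"deltas": [[[0, 0, -30, 0, 0, -0.108], [0, 0, -30, 0, 0, -0.108], [0, 0, -30, 0, 0, -0.108], [0, 0, -30, 0, 0, -0.108], [0, 0, -30, 0, 0, -0.108]]], "gripper": 23}}

```text
time: 0.52
position: [0.2331, 0.5793, 0.3712]
tool_rot: [-0.081, 0.997, -0.001, -0.0]
ft_force: [0.5, -0.1, -0.7]
grip_width: 0.0615
grip_force: 0.0
```

Request:
{"op": "drive_tool", "data": {"deltas": [[[-23, -29.5, 0, 0, 0, 0], [-23, -29.5, 0, 0, 0, 0], [-23, -29.5, 0, 0, 0, 0], [-23, -29.5, 0, 0, 0, 0], [-23, -29.5, 0, 0, 0, 0], [-23, -29.5, 0, 0, 0, 0], [-23, -29.5, 0, 0, 0, 0], [-23, -29.5, 0, 0, 0, 0]]]}}

```text
time: 1.18
position: [0.4528, 0.3739, 0.3699]
tool_rot: [-0.079, 0.997, -0.0, -0.001]
ft_force: [-0.0, -0.3, 0.8]
grip_width: 0.0205
grip_force: 0.0
```

Request:
{"op": "drive_tool", "data": {"deltas": [[[-23, -29.5, 0, 0, 0, 0], [-23, -29.5, 0, 0, 0, 0], [-23, -29.5, 0, 0, 0, 0], [-23, -29.5, 0, 0, 0, 0], [-23, -29.5, 0, 0, 0, 0], [-23, -29.5, 0, 0, 0, 0], [-23, -29.5, 0, 0, 0, 0], [0, 0, 0, 0, 0, 0]]]}}

```text
time: 1.85
position: [0.6482, 0.1906, 0.3685]
tool_rot: [-0.075, 0.997, -0.002, 0.001]
ft_force: [0.8, -0.9, -0.3]
grip_width: 0.0199
grip_force: 0.0
```

```bash
cat > w.py <<'E'
from h import *; import sys
from rig import sensors, eyes
o=sensors.get_obs(); c=eyes.camera("wrist"); c["pose"]=pose(o); pickle.dump(c,open("wrist.pkl","wb"))
cv2.imwrite(sys.argv[1],c["img"][:,:,::-1]); print(o["position"],o["time"])
E
python3 w.py pics/w1.png
```

```text
[0.64822077 0.19058672 0.36849447] 1.85
```

View pics/w1.png

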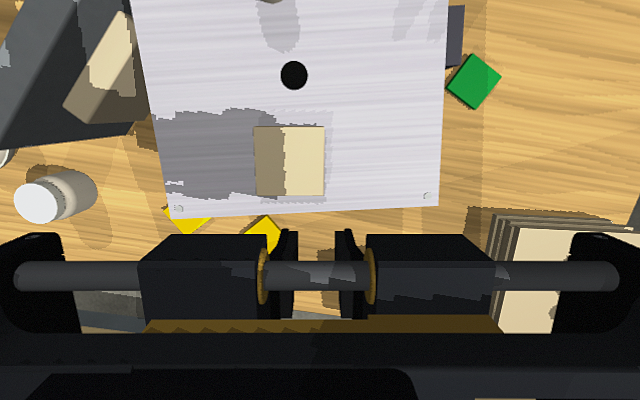

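The wrist view shows the cream tile's top face at (254–325, 126–195) and the hole at (294,75). The fingers are in the foreground.

Run:
```python
from h import *
np.set_printoptions(precision=4,suppress=True)
c=pickle.load(open("wrist.pkl","rb"));P=c["pose"]
t=ray(c,[[254,126],[324,126],[325,195],[255,196]],.262,P);h=ray(c,[[294,75.5]],.25,P)[0]
print(t,t.mean(0),h,np.linalg.norm(t-np.roll(t,1,0),axis=1))
for nm,v in (("tile",t.mean(0)),("hole",h)): print(nm,((v-P[:3,3])@P[:3,:3])*1000)
print("corners tool",(t-P[:3,3])@P[:3,:3]*1000)
```

```text
[[0.5958 0.1302 0.262 ]
 [0.5872 0.1878 0.262 ]
 [0.6457 0.1979 0.262 ]
 [0.6558 0.1369 0.262 ]] [0.6211 0.1632 0.262 ] [0.5508 0.1571 0.25  ] [0.0603 0.0582 0.0593 0.0618]
tile [ 31.0064 -22.6255 106.5455]
hole [101.442  -18.1266 118.4536]
corners tool [[ 60.9501 -51.4406 106.6198]
 [ 60.8641   6.7856 106.4051]
 [  1.5302   7.9583 106.4643]
 [  0.6813 -53.8052 106.693 ]]
```

Request:
{"op": "drive_tool", "data": {"deltas": [[[-10, -11, 0, 0, 0, 0], [-9, -11, 0, 0, 0, 0], [0, 0, 25, 0, 0, 0], [0, 0, 25, 0, 0, 0], [0, 0, 20, 0, 0, 0], [0, 0, 12, 0, 0, 0], [0, 0, 6, 0, 0, 0], [0, 0, 0, 0, 0, 0]]]}}

```text
time: 2.57
position: [0.6648, 0.1783, 0.2806]
tool_rot: [-0.079, 0.997, -0.0, -0.002]
ft_force: [0.2, 0.2, -0.4]
grip_width: 0.02
grip_force: 0.0
```

Request:
{"op": "drive_tool", "data": {"deltas": [[[0, 0, 0, 0, 0, 0], [0, 0, 0, 0, 0, 0]]]}}

```text
time: 2.73
position: [0.6665, 0.1783, 0.2839]
tool_rot: [-0.079, 0.997, -0.0, 0.001]
ft_force: [-0.1, -0.5, 0.2]
grip_width: 0.0201
grip_force: 0.0
```

Request:
{"op": "drive_tool", "data": {"deltas": [[[0, -4, 3, 0, 0, 0], [0, -4, 3, 0, 0, 0], [0, 0, 1, 0, 0, 0], [0, 0, 0, 0, 0, 0], [0, 0, 0, 0, 0, 0], [0, 0, 0, 0, 0, 0]]]}}

```text
time: 3.23
position: [0.6669, 0.17, 0.2755]
tool_rot: [-0.079, 0.997, 0.0, 0.0]
ft_force: [0.7, 0.4, 0.7]
grip_width: 0.0197
grip_force: 0.0
```

Request:
{"op": "drive_tool", "data": {"deltas": [[[3, 0, -1, 0, 0, 0], [3, 0, 0, 0, 0, 0], [3, 0.2, 0, 0, 0, 0], [4, 0.3, 0, 0, 0, 0], [4, 0.3, 0, 0, 0, 0], [4, 0.4, 0, 0, 0, 0], [4, 0.4, 0, 0, 0, 0], [3, 0.3, 0, 0, 0, 0]]]}}

```text
time: 3.9
position: [0.6383, 0.1676, 0.2764]
tool_rot: [-0.079, 0.997, 0.0, -0.0]
ft_force: [0.0, -0.1, -0.0]
grip_width: 0.0201
grip_force: 0.0
```

Request:
{"op": "drive_tool", "data": {"deltas": [[[4, 0.3, 0, 0, 0, 0], [4, 0.4, 0, 0, 0, 0], [4, 0.4, 0, 0, 0, 0], [4, 0.4, 0, 0, 0, 0], [4, 0.4, 0, 0, 0, 0], [4, 0.4, 0, 0, 0, 0], [3, 0.3, 0, 0, 0, 0], [0, 0, 0, 0, 0, 0]]]}}

```text
time: 4.57
position: [0.6111, 0.1659, 0.2764]
tool_rot: [-0.079, 0.997, 0.0, -0.0]
ft_force: [0.1, 0.6, -0.2]
grip_width: 0.0201
grip_force: 0.0
```

```bash
python3 w.py pics/w2.png
```

```text
[0.61112937 0.16593864 0.27644718] 4.5667
```

View pics/w2.png

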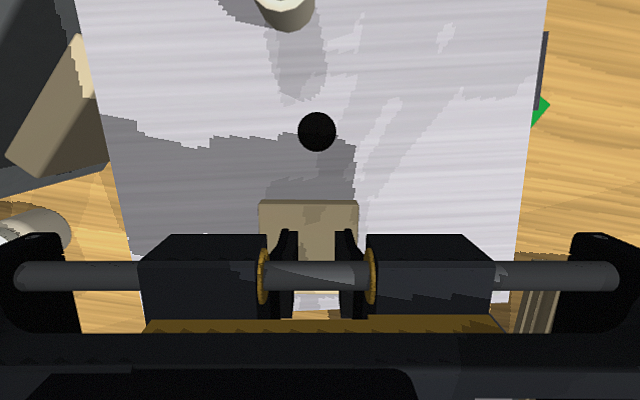

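The tile is flat, with its leading top edge at (259–358, 201), and the hole at (317,132) is still ahead of it.

Run:
```python
from h import *
np.set_printoptions(precision=2,suppress=True)
c=pickle.load(open("wrist.pkl","rb"));P=c["pose"]
for uv,z in (([[259,201],[358,200]],.262),([[317,132]],.25)):
    print((ray(c,uv,z,P)-P[:3,3])@P[:3,:3]*1000)
```

```text
[[ 22.16 -33.34  14.46]
 [ 22.65  24.54  14.46]]
[[60.92  0.66 26.48]]
```

Run:
```python
from h import *
from rig import sensors
np.set_printoptions(precision=1,suppress=True)
c=pickle.load(open("wrist.pkl","rb"));P=c["pose"]
print(np.array(c["hand_eye"]).round(4), c["fov_y"])
for z in (3,12,22):
  pts=np.array([[x,y,z] for x in(-9.5,9.5) for y in (-25,-10,10,25)])/1000
  print(z,proj(c,pts@P[:3,:3].T+P[:3,3],P).tolist())
o=sensors.get_obs();print(o)
cv2.imwrite("pics/w2c.png",cv2.resize(c["img"][180:340,220:420],None,fx=3.7,fy=3.7,interpolation=cv2.INTER_CUBIC)[:,:,::-1])
```

```text
[[-0.   1.   0.3  0.1]
 [ 1.   0.  -0.  -0. ]
 [-0.   0.3 -1.  -0.2]
 [ 0.   0.   0.   1. ]] 64.36492796998331
3 [[272.74329787062817, 259.24838587959056], [298.77293679718866, 259.1911028724349], [333.47254034415096, 259.12209484352155], [359.50018351341544, 259.0758495254945], [271.4691478318887, 228.26859236001027], [298.22880734258524, 228.21304612872294], [333.9012326395999, 228.1428109045616], [360.65877319803144, 228.09298711274965]]
12 [[274.69022759041195, 252.5496896784243], [299.5410488168522, 252.49589848171834], [332.6696911799314, 252.43015570337514], [357.51868909625654, 252.38531865008753], [273.5264956952863, 222.83162868276534], [299.04239243140717, 222.77935321828173], [333.05735180071673, 222.7124990836723], [358.57131777115114, 222.66447852245142]]
22 [[276.65636914429126, 245.78439450195026], [300.3167590868501, 245.73399282331872], [331.8588960112204, 245.67153423370902], [355.51762926490426, 245.6282359489715], [275.59901809002815, 217.3542187974967], [299.86200009905815, 217.30512610295202], [332.20722068766975, 217.24166668127026], [356.4684530476948, 217.19555756394126]]
{'time': 4.6167, 'q': array([ 0.1,  0.5,  1.3,  0. ,  1.3, -1.6]), 'joint_velocities': array([ 0.,  0., -0.,  0., -0., -0.]), 'joint_torque': array([  0.1, -43.9, -19.2,  -0. ,   0.1,   0. ]), 'position': array([0.6, 0.2, 0.3]), 'tool_rot': array([-0.1,  1. ,  0. ,  0. ]), 'ft_force': array([-0.6,  0.3,  0.5]), 'moment': array([0.1, 0. , 0. ]), 'grip_force': 0.0, 'grip_width': 0.019578828041324763}
```

View pics/w2c.png

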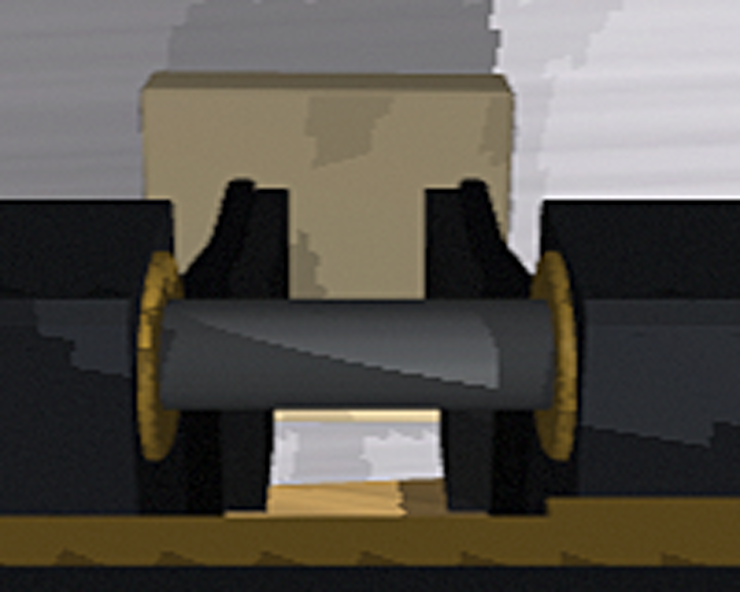

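The crop shows the fingers above the tile: its rear edge is visible beneath them at full-image (315,291), and the tile hasn't moved. The tips must stand higher than tip_reach implies, so I'll back off behind the tile and probe downward gently.

Request:
{"op": "drive_tool", "data": {"deltas": [[[-8, -0.5, -4, 0, 0, 0], [-8, -0.5, 0, 0, 0, 0], [-8, -0.5, 0, 0, 0, 0], [-8, -0.5, 0, 0, 0, 0], [-8, -0.5, 0, 0, 0, 0], [-8, -0.5, 0, 0, 0, 0], [-7, -0.5, 0, 0, 0, 0], [0, 0, 0, 0, 0, 0]]]}}

```text
time: 5.28
position: [0.6684, 0.171, 0.2799]
tool_rot: [-0.078, 0.997, -0.0, 0.0]
ft_force: [0.4, 0.2, 0.9]
grip_width: 0.0201
grip_force: 0.0
```

Request:
{"op": "drive_tool", "data": {"deltas": [[[0, 0, 2, 0, 0, 0], [0, 0, 2, 0, 0, 0], [0, 0, 0, 0, 0, 0], [0, 0, 0, 0, 0, 0]]]}}

```text
time: 5.62
position: [0.6662, 0.1711, 0.2761]
tool_rot: [-0.079, 0.997, -0.0, -0.0]
ft_force: [-0.8, 0.5, -0.1]
grip_width: 0.0201
grip_force: 0.0
```

Run:
```python
from rig import robot,sensors
print([(a,getattr(robot,a)) for a in dir(robot) if a[0]!='_']); print(sensors.get_obs()["position"])
```

```text
[('Unreachable', <class 'rig.Unreachable'>), ('tip_reach', 0.022)]
[0.66617582 0.17107838 0.27613124]
```

Request:
{"op": "drive_tool", "data": {"deltas": [[[0, 0, 2, 0, 0, 0], [0, 0, 1, 0, 0, 0], [0, 0, 1, 0, 0, 0], [0, 0, 0, 0, 0, 0], [0, 0, 0, 0, 0, 0]]]}}

```text
time: 6.03
position: [0.6666, 0.1711, 0.2723]
tool_rot: [-0.079, 0.997, -0.0, -0.0]
ft_force: [-0.2, 0.0, 0.6]
grip_width: 0.0199
grip_force: 0.0
```

Request:
{"op": "drive_tool", "data": {"deltas": [[[0, 0, 1, 0, 0, 0], [0, 0, 1, 0, 0, 0], [0, 0, 0, 0, 0, 0], [0, 0, 0, 0, 0, 0]]]}}

```text
time: 6.37
position: [0.6667, 0.171, 0.2702]
tool_rot: [-0.079, 0.997, -0.0, -0.0]
ft_force: [0.1, 0.0, -0.6]
grip_width: 0.02
grip_force: 0.0
```

Request:
{"op": "drive_tool", "data": {"deltas": [[[0, 0, 1, 0, 0, 0], [0, 0, 1, 0, 0, 0], [0, 0, 1, 0, 0, 0], [0, 0, 0, 0, 0, 0], [0, 0, 0, 0, 0, 0]]]}}

```text
time: 6.78
position: [0.6667, 0.171, 0.2672]
tool_rot: [-0.079, 0.997, -0.0, -0.0]
ft_force: [-0.6, -0.4, -0.1]
grip_width: 0.0202
grip_force: 0.0
```

Request:
{"op": "drive_tool", "data": {"deltas": [[[0, 0, 1, 0, 0, 0], [0, 0, 1, 0, 0, 0], [0, 0, 0, 0, 0, 0], [0, 0, 0, 0, 0, 0]]]}}

```text
time: 7.12
position: [0.6667, 0.1711, 0.2652]
tool_rot: [-0.079, 0.997, -0.0, -0.0]
ft_force: [-0.0, 0.3, -0.2]
grip_width: 0.0196
grip_force: 0.0
```

Request:
{"op": "drive_tool", "data": {"deltas": [[[0, 0, 1, 0, 0, 0], [0, 0, 1, 0, 0, 0], [0, 0, 0, 0, 0, 0], [0, 0, 0, 0, 0, 0]]]}}

```text
time: 7.45
position: [0.6667, 0.171, 0.2632]
tool_rot: [-0.079, 0.997, -0.0, -0.0]
ft_force: [-0.1, -0.1, -0.3]
grip_width: 0.0202
grip_force: 0.0
```

Request:
{"op": "drive_tool", "data": {"deltas": [[[0, 0, 1, 0, 0, 0], [0, 0, 1, 0, 0, 0], [0, 0, 0, 0, 0, 0], [0, 0, 0, 0, 0, 0]]]}}

```text
time: 7.78
position: [0.6667, 0.171, 0.2612]
tool_rot: [-0.078, 0.997, 0.0, -0.0]
ft_force: [0.1, 1.0, 0.4]
grip_width: 0.0197
grip_force: 0.0
```

Run:
```python
from h import *
from rig import sensors,eyes
np.set_printoptions(precision=1,suppress=True)
P=pose(sensors.get_obs()); c=eyes.camera("scene")
for z in (0,22): print(z,((proj(c,np.array([[x,y,z] for x in(-9.5,9.5) for y in (-25,-10,10,25)])/1000@P[:3,:3].T+P[:3,3])-[340,110])*6).tolist())
cv2.imwrite("pics/s2.png",cv2.resize(c["img"][110:210,340:460],None,fx=6,fy=6,interpolation=cv2.INTER_CUBIC)[:,:,::-1])
```

```text
0 [[348.4404407523732, 587.2929094735933], [381.17101149093514, 582.66498997587], [424.69867997295637, 576.509477524069], [457.2594015036492, 571.9041627045697], [337.7202046205159, 550.6300499199242], [370.2051699973164, 546.0776481852188], [413.4072376766695, 540.0226816095707], [445.7251673575727, 535.492665724116]]
22 [[340.3604419734512, 610.8664471354793], [372.5903910566626, 606.2858190766278], [415.4542248681016, 600.1928106113169], [447.519824316174, 595.6339597877266], [329.87018600156784, 574.5884182392392], [361.86202100422713, 570.08132129204], [404.4101520986761, 564.0862189104544], [436.2403153485135, 559.600694077677]]
```

View pics/s2.png

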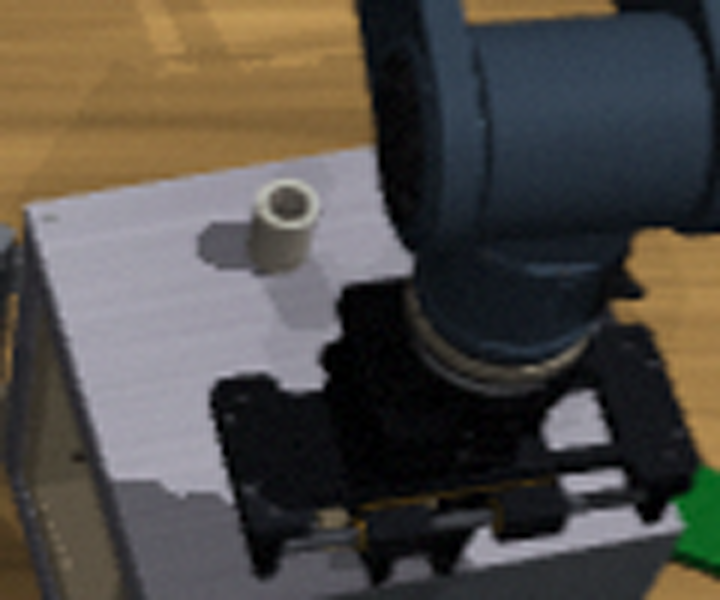

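The picture shows the fingertips at about (378,580) and (450,568), just inside the roof's far edge and clear of the roof. I'll probe further.

Request:
{"op": "drive_tool", "data": {"deltas": [[[0, 0, 1, 0, 0, 0], [0, 0, 1, 0, 0, 0], [0, 0, 0, 0, 0, 0], [0, 0, 0, 0, 0, 0]]]}}

```text
time: 8.17
position: [0.6667, 0.171, 0.2592]
tool_rot: [-0.078, 0.997, -0.0, -0.0]
ft_force: [0.5, 0.4, 0.4]
grip_width: 0.02
grip_force: 0.0
```

Request:
{"op": "drive_tool", "data": {"deltas": [[[0, 0, 1, 0, 0, 0], [0, 0, 1, 0, 0, 0], [0, 0, 0, 0, 0, 0], [0, 0, 0, 0, 0, 0]]]}}

```text
time: 8.5
position: [0.6666, 0.1711, 0.2572]
tool_rot: [-0.079, 0.997, -0.0, -0.0]
ft_force: [-0.5, -0.3, 0.1]
grip_width: 0.0203
grip_force: 0.0
```

Request:
{"op": "drive_tool", "data": {"deltas": [[[0, 0, 1, 0, 0, 0], [0, 0, 1, 0, 0, 0], [0, 0, 0, 0, 0, 0], [0, 0, 0, 0, 0, 0]]]}}

```text
time: 8.83
position: [0.6666, 0.1711, 0.2552]
tool_rot: [-0.079, 0.997, -0.0, -0.0]
ft_force: [-0.2, -1.0, -0.0]
grip_width: 0.0199
grip_force: 0.0
```

Request:
{"op": "drive_tool", "data": {"deltas": [[[0, 0, 1, 0, 0, 0], [0, 0, 0, 0, 0, 0], [0, 0, 0, 0, 0, 0]]]}}

```text
time: 9.08
position: [0.6667, 0.1711, 0.2543]
tool_rot: [-0.079, 0.997, 0.0, -0.0]
ft_force: [-0.9, -0.2, 0.8]
grip_width: 0.0201
grip_force: 0.0
```

Request:
{"op": "drive_tool", "data": {"deltas": [[[2, 0, 0, 0, 0, 0], [2, 0, 0, 0, 0, 0], [2, 0, 0, 0, 0, 0], [2, 0, 0, 0, 0, 0], [2, 0.2, 0, 0, 0, 0], [2, 0.2, 0, 0, 0, 0], [0, 0, 0, 0, 0, 0]]]}}

```text
time: 9.67
position: [0.6543, 0.1696, 0.2544]
tool_rot: [-0.079, 0.997, -0.0, -0.0]
ft_force: [-0.1, 0.2, 1.1]
grip_width: 0.0203
grip_force: 0.0
```

```bash
cat > m.py <<'E'
import subprocess,sys
from h import *
np.set_printoptions(precision=1,suppress=True)
c=pickle.load(open("wrist.pkl","rb"));P=c["pose"]
im=c["img"].astype(int)
T=lambda uv,z:(ray(c,uv,z,P)-P[:3,3])@P[:3,:3]*1000
# hole: dark blob in upper area
dark=(im.max(2)<40).astype(np.uint8);dark[225:]=0
n,l,s,ce=cv2.connectedComponentsWithStats(dark)
for i in range(1,n):
    if 300<s[i,4]<6000 and .7<s[i,2]/s[i,3]<1.4: print("hole?",s[i],ce[i],T([ce[i]],.25))
sat=(im[:,:,0]-im[:,:,2]>.12*im[:,:,0])&(im.max(2)>50);sat=sat.astype(np.uint8)
n,l,s,ce=cv2.connectedComponentsWithStats(sat)
for i in range(1,n):
    if s[i,4]>600: 
        x,y,w,h=s[i,:4]; print("cream",s[i],T([[x,y+1],[x+w,y+1],[x,y+h],[x+w,y+h]],.262)[:,:2].tolist())
E
python3 w.py pics/w3.png; python3 m.py
```

```text
[0.65429365 0.16959135 0.25444265] 9.6667
hole? [ 300   18   47   51 1827] [323.   42.8] [[104.7   3.5   4.5]]
cream [   0    0   83  124 8303] [[118.8656007260088, -137.08321670455763], [119.00102748542264, -101.2738610591083], [66.88365814935239, -150.99585228633043], [66.89940175092367, -111.60925585384047]]
cream [  512     0   128   261 17139] [[118.76844665777611, 85.6129543683253], [118.39658015983913, 141.01274547368263], [-5.556169959706698, 105.75846611609985], [-5.568091276999762, 174.23768910885477]]
cream [  251   114   125   117 13891] [[71.03109987424575, -30.953147580737717], [70.92300264122659, 28.70803250207138], [11.980005484826354, -34.25823949428145], [11.840160751491824, 31.555847918747368]]
cream [    0   138   116   124 10407] [[59.81603697038163, -152.86990741327259], [59.80637794048602, -97.07286334291277], [-5.411584754521032, -170.00464960425737], [-5.674490958299459, -108.04050311527556]]
cream [  72  290  432   43 9430] [[-23.1685700928149, -135.1738607390635], [-23.794224692628156, 104.2383094257721], [-50.359723503218895, -140.6376595178767], [-51.084510468620444, 108.38305260256291]]
cream [ 501  290   59   44 1422] [[-23.794116903249936, 102.57953837495072], [-23.78556529776054, 135.1378628462168], [-51.76247672050966, 106.75866139255996], [-51.713067660027995, 140.6505230533241]]
```

Pushing works at this height: the tile has moved about 6 mm. It needs about 64 mm more forward and 4.6 mm sideways.

Request:
{"op": "drive_tool", "data": {"deltas": [[[3, 0.2, 0, 0, 0, 0], [4, 0.3, 0, 0, 0, 0], [4, 0.3, 0, 0, 0, 0], [4, 0.3, 0, 0, 0, 0], [4, 0.3, 0, 0, 0, 0], [4, 0.3, 0, 0, 0, 0], [4, 0.3, 0, 0, 0, 0], [3, 0.2, 0, 0, 0, 0]]]}}

```text
time: 10.38
position: [0.6243, 0.1671, 0.2544]
tool_rot: [-0.079, 0.997, -0.0, -0.0]
ft_force: [0.9, 0.3, -0.0]
grip_width: 0.02
grip_force: 0.2
```

```bash
python3 w.py pics/w4.png; python3 m.py
```

```text
[0.62425714 0.16705651 0.2544085 ] 10.3833
cream [  541     0    99   261 18943] [[118.67551039091808, 98.16230645154056], [118.37591393386587, 140.94897902572893], [-5.546454980734084, 121.30859925283532], [-5.548885056831126, 174.1946915705695]]
cream [   0    3   83  164 8541] [[117.69518074053185, -137.34124809633315], [117.8278282647517, -101.464917312646], [46.15204684692146, -156.44359770243685], [46.11285770083535, -115.6565147546707]]
cream [  251   114   125   117 13886] [[71.03164962181364, -30.942985392268852], [70.92359889808415, 28.69801124696999], [11.993959960621517, -34.25048437271289], [11.855007268907508, 31.548016659216785]]
cream [   0  163  110   99 7095] [[47.64716511740278, -156.04855706807325], [47.59778835318255, -102.06473524023231], [-5.39828765262603, -169.97587707722374], [-5.647886229225055, -111.2413750692377]]
cream [  72  290  432   44 8027] [[-23.154444971555417, -135.1540871064774], [-23.775037175504924, 104.21741329707372], [-51.021355598768714, -140.7590266385876], [-51.741921239613816, 108.4688647861441]]
cream [ 493  291   67   43 1685] [[-24.399971485970976, 98.22478724987042], [-24.390225180794424, 135.23359367123402], [-51.74771669209401, 102.13657409910354], [-51.693284754136336, 140.62797340860007]]
```

Request:
{"op": "drive_tool", "data": {"deltas": [[[4, 0.3, 0, 0, 0, 0], [5, 0.4, 0, 0, 0, 0], [5, 0.4, 0, 0, 0, 0], [5, 0.4, 0, 0, 0, 0], [5, 0.5, 0, 0, 0, 0], [5, 0.4, 0, 0, 0, 0], [3, 0.3, 0, 0, 0, 0], [2, 0.1, 0, 0, 0, 0]]]}}

```text
time: 11.1
position: [0.5902, 0.1646, 0.2544]
tool_rot: [-0.079, 0.997, 0.0, -0.0]
ft_force: [1.1, -0.7, -0.6]
grip_width: 0.0201
grip_force: 0.2
```

Request:
{"op": "drive_tool", "data": {"deltas": [[[-1, 0, 0, 0, 0, 0], [-5, 0, 0, 0, 0, 0], [-10, 0, 0, 0, 0, 0], [-20, 0, 0, 0, 0, 0], [-25, 0, 0, 0, 0, 0], [0, 0, -40, 0, 0, 0], [0, 0, -40, 0, 0, 0], [0, 0, -20, 0, 0, 0]]]}}

```text
time: 11.77
position: [0.6538, 0.1743, 0.3578]
tool_rot: [-0.078, 0.997, 0.0, 0.003]
ft_force: [1.6, 0.4, 1.6]
grip_width: 0.0202
grip_force: 0.0
```

```bash
python3 w.py pics/w5.png; python3 m.py
```

```text
[0.65382188 0.17426662 0.35776449] 11.7667
cream [  0   0  26  49 636] [[149.02916420641643, -226.67445290647717], [149.10714788337378, -208.1615659375722], [117.47222654584365, -235.33517104157326], [117.52815001439944, -216.12748746718339]]
cream [    0     0   640   304 73890] [[149.02916420641643, -226.67445290647717], [148.20636533484685, 233.10028783759608], [-99.92812521260265, -293.7392248861848], [-101.14531859701721, 301.02622976567955]]
cream [ 274   22   82   84 6619] [[135.15063405757277, -30.57592547074949], [135.04735583778563, 29.63146795526403], [76.71667532225088, -32.79936051745431], [76.59994441436628, 31.543624491324696]]
cream [ 293  290   48   27 1077] [[-87.40357023184329, -21.38620498145144], [-87.49526098021826, 22.952966384664542], [-115.20355509414848, -21.97115168475557], [-115.29935217380662, 23.484144618914797]]
cream [  80  291  481   43 8384] [[-87.73273518110783, -217.5312738942624], [-88.63116902171289, 225.63238525975592], [-133.22323298196025, -226.55672686255863], [-134.17881808776195, 234.84278122384285]]
```

View pics/w5.png

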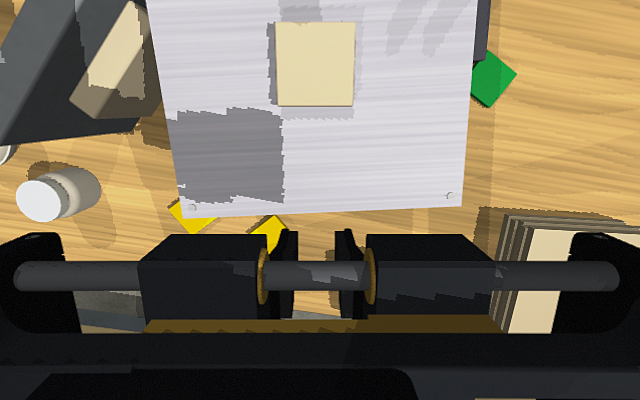

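The tile now covers the hole: its top face is at (275–355, 22–106), about 1 mm off centre by measurement. Next I turn the tool and move around to the door.

Request:
{"op": "drive_tool", "data": {"deltas": [[[0, 0, -10, 0, 0, 0.119], [0, 0, 0, 0, 0, 0.119], [0, 0, 0, 0, 0, 0.119], [0, 0, 0, 0, 0, 0.119], [0, 0, 0, 0, 0, 0.119], [0, 0, 0, 0, 0, 0.119], [0, 0, 0, 0, 0, 0.119], [0, 0, 0, 0, 0, 0.119]]]}}

```text
time: 12.48
position: [0.6514, 0.174, 0.3637]
tool_rot: [0.39, 0.921, -0.0, -0.0]
ft_force: [1.0, 0.4, 0.2]
grip_width: 0.0201
grip_force: 0.0
```

Request:
{"op": "drive_tool", "data": {"deltas": [[[0, 0, 0, 0, 0, 0.119], [0, 0, 0, 0, 0, 0.119], [0, 0, 0, 0, 0, 0.119], [0, 0, 0, 0, 0, 0.119], [0, 0, 0, 0, 0, 0.119], [0, 0, 0, 0, 0, 0.119], [0, 0, 0, 0, 0, 0.119], [0, 0, 0, 0, 0, 0.119]]]}}

```text
time: 13.15
position: [0.6514, 0.174, 0.3637]
tool_rot: [0.768, 0.64, -0.0, -0.0]
ft_force: [-0.5, -0.6, 0.5]
grip_width: 0.02
grip_force: 0.0
```

Request:
{"op": "drive_tool", "data": {"deltas": [[[0, 0, 0, 0, 0, 0.119], [0, 0, 0, 0, 0, 0.119], [0, 0, 0, 0, 0, 0.119], [0, 0, 0, 0, 0, 0], [0, 0, 0, 0, 0, 0], [0, 0, 0, 0, 0, 0]]]}}

```text
time: 13.65
position: [0.6512, 0.174, 0.364]
tool_rot: [0.868, 0.497, -0.0, -0.0]
ft_force: [0.8, -0.0, -0.4]
grip_width: 0.0201
grip_force: 0.0
```

Request:
{"op": "drive_tool", "data": {"deltas": [[[-35, 10.4, 0, 0, 0, 0], [-35, 10.4, 0, 0, 0, 0], [-35, 10.4, 0, 0, 0, 0], [-35, 10.4, 0, 0, 0, 0], [-35, 10.4, 0, 0, 0, 0], [-35, 10.4, 0, 0, 0, 0], [-35, 10.4, 0, 0, 0, 0], [-35, 10.4, 0, 0, 0, 0]]]}}

```text
time: 14.32
position: [0.5799, -0.111, 0.3645]
tool_rot: [0.868, 0.497, 0.0, 0.0]
ft_force: [0.3, -0.5, -0.5]
grip_width: 0.0201
grip_force: 0.0
```

Request:
{"op": "drive_tool", "data": {"deltas": [[[-33, 10.4, 0, 0, 0, 0], [0, 0, 0, 0, 0, 0], [0, 0, 0, 0, 0, 0], [0, 0, 30, 0, 0, 0], [0, 0, 30, 0, 0, 0], [0, 0, 0, 0, 0, 0]]]}}

```text
time: 14.82
position: [0.5694, -0.1403, 0.2988]
tool_rot: [0.868, 0.497, -0.003, -0.005]
ft_force: [-0.8, -0.2, -0.6]
grip_width: 0.0199
grip_force: 0.0
```

Run:
```python
from h import *
from rig import sensors,eyes
P=pose(sensors.get_obs()); c=eyes.camera("top"); cv2.imwrite("pics/t2.png",cv2.resize(c["img"][120:270,150:400],None,fx=3.2,fy=3.2,interpolation=cv2.INTER_CUBIC)[:,:,::-1])
print(P[:3,3])
```

```text
[ 0.56935151 -0.14028786  0.29875396]
```

View pics/t2.png

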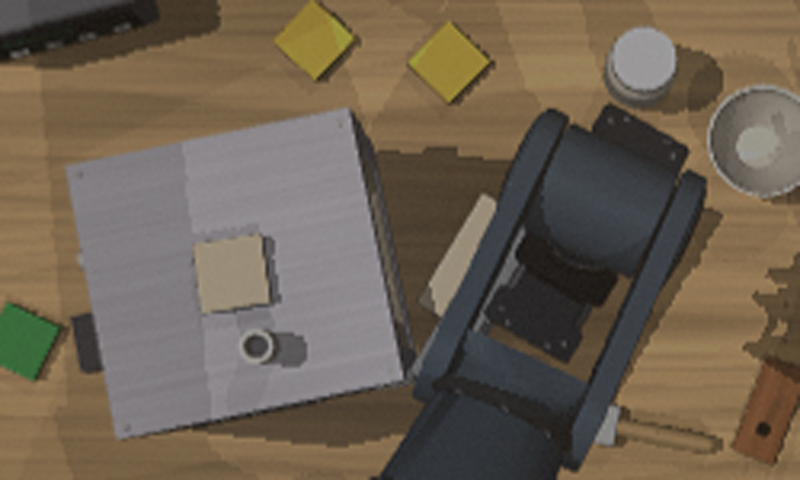

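The picture shows the tile over the vent, the prop in place, and the gripper just outside the untouched door. I'll descend next.

Request:
{"op": "drive_tool", "data": {"deltas": [[[0, 0, 25, 0, 0, 0], [0, 0, 25, 0, 0, 0], [0, 0, 20, 0, 0, 0], [0, 0, 10, 0, 0, 0], [0, 0, 0, 0, 0, 0], [0, 0, 0, 0, 0, 0], [0, 0, 0, 0, 0, 0]]]}}

```text
time: 15.45
position: [0.5742, -0.1434, 0.2264]
tool_rot: [0.868, 0.496, 0.001, 0.002]
ft_force: [0.6, -0.4, -0.0]
grip_width: 0.0199
grip_force: 0.0
```

Request:
{"op": "drive_tool", "data": {"deltas": [[[0, 0, 5, 0, 0, 0], [0, 0, 5, 0, 0, 0], [8, 0, 0, 0, 0, 0], [8, 0, 0, 0, 0, 0], [7, 0, 0, 0, 0, 0], [4, 0, 0, 0, 0, 0], [3, 0, 0, 0, 0, 0], [0, 0, 0, 0, 0, 0]]]}}

```text
time: 16.12
position: [0.5885, -0.1166, 0.2145]
tool_rot: [0.868, 0.496, 0.0, 0.0]
ft_force: [0.4, 0.4, -0.5]
grip_width: 0.0202
grip_force: 0.0
```

Request:
{"op": "drive_tool", "data": {"deltas": [[[8.75, 2.2, 0, 0, 0, -0.05], [8.75, 2.2, 0, 0, 0, -0.05], [8.75, 2.2, 0, 0, 0, -0.05], [8.75, 2.2, 0, 0, 0, -0.05], [0, 0, 0, 0, 0, 0]]]}}

```text
time: 16.53
position: [0.6117, -0.0887, 0.2143]
tool_rot: [0.814, 0.581, 0.0, -0.0]
ft_force: [-0.2, 0.2, 0.7]
grip_width: 0.0199
grip_force: 0.0
```

```bash
cat > d.py <<'E'
from h import *
from rig import sensors
P=pose(sensors.get_obs());h=np.array([.4615,.0102]);r=P[:2,3]-h
yt=P[:2,1];yaw=np.arctan2(yt[1],yt[0]);cl=1.7791-np.pi/2
print("tool angle vs shut",cl-yaw,"s,m in door-parallel tool frame",r@yt,-r@P[:2,0],"z",P[2,3])
# implied door opening: outer face touches finger front centre (9.5 along tool x)
f=r+.0095*P[:2,0]; R_=np.hypot(*f); a=np.arctan2(f[1],f[0])+np.arcsin(.035/R_); print("implied opening",cl-a)
E
python3 d.py
```

```text
tool angle vs shut 0.5394908791153035 s,m in door-parallel tool frame 0.17418392551890644 0.044660553108411244 z 0.21429444322533062
implied opening 0.5404127299331469
```

Request:
{"op": "drive_tool", "data": {"deltas": [[[8.75, 2.2, 0, 0, 0, -0.05], [8.75, 2.2, 0, 0, 0, -0.05], [8.75, 2.2, 0, 0, 0, -0.05], [8.75, 2.2, 0, 0, 0, -0.05], [8.75, 2.2, 0, 0, 0, -0.05], [8.75, 2.2, 0, 0, 0, -0.05], [0, 0, 0, 0, 0, 0]]]}}

```text
time: 17.12
position: [0.6349, -0.0403, 0.2143]
tool_rot: [0.718, 0.696, 0.0, -0.0]
ft_force: [1.0, 0.1, -0.9]
grip_width: 0.0204
grip_force: 0.0
```

```bash
python3 d.py
python3 - <<'E'
from h import *
from rig import eyes
C=pickle.load(open("cams.pkl","rb"));c=eyes.camera("scene")
h=np.array([.4615,.0102])
for a in (.745,.24):
    th=1.7791-np.pi/2-a; e=np.array([np.cos(th),np.sin(th)]);n=np.array([e[1],-e[0]])
    for s in (.15,.2,.225):
        q=proj(c,[[*(h+s*e+.017*n),.24]])[0].round().astype(int); x,y=q
        print(a,s,q,C["scene"]["img"][y-1:y+2,x-1:x+2].mean((0,1)).round(),c["img"][y-1:y+2,x-1:x+2].mean((0,1)).round())
E
```

```text
tool angle vs shut 0.24070536498338213 s,m in door-parallel tool frame 0.1749121875761581 0.04482495956221465 z 0.2142518792755654
implied opening 0.24256314764520262
0.745 0.15 [312 181] [ 95.  99. 105.] [61. 52. 41.]
0.745 0.2 [303 194] [ 97. 101. 107.] [95. 73. 42.]
0.745 0.225 [298 201] [77. 81. 85.] [89. 67. 39.]
0.24 0.15 [337 190] [48. 43. 35.] [16. 19. 22.]
0.24 0.2 [337 206] [65. 50. 28.] [18. 20. 24.]
0.24 0.225 [337 214] [70. 53. 31.] [5. 5. 6.]
```

The door is moving with the fingers, now about 0.24 rad open. I'll close the rest slowly.

Request:
{"op": "drive_tool", "data": {"deltas": [[[4.4, 1.1, 0, 0, 0, -0.025], [4.4, 1.1, 0, 0, 0, -0.025], [4.4, 1.1, 0, 0, 0, -0.025], [4.4, 1.1, 0, 0, 0, -0.025], [4.4, 1.1, 0, 0, 0, -0.025], [4.4, 1.1, 0, 0, 0, -0.025], [4.4, 1.1, 0, 0, 0, -0.025], [4.4, 1.1, 0, 0, 0, -0.025]]]}}

```text
time: 17.83
position: [0.6417, -0.0053, 0.2143]
tool_rot: [0.645, 0.764, -0.0, -0.0]
ft_force: [-0.4, -1.5, 0.5]
grip_width: 0.0203
grip_force: 0.6
```

Request:
{"op": "drive_tool", "data": {"deltas": [[[2.6, 0.7, 0, 0, 0, -0.015], [2.6, 0.7, 0, 0, 0, -0.015], [1.8, 0, 0, 0, 0, -0.01], [0, 0, 0, 0, 0, 0], [0, 0, 0, 0, 0, 0]]]}}

```text
time: 18.25
position: [0.6423, 0.0008, 0.2144]
tool_rot: [0.63, 0.776, 0.0, 0.001]
ft_force: [0.8, -2.4, -2.0]
grip_width: 0.02
grip_force: 1.6
```

```bash
python3 d.py
```

```text
tool angle vs shut 0.0017078685705796959 s,m in door-parallel tool frame 0.17501922326869676 0.0462516406796047 z 0.2143591744442362
implied opening 0.01170654373258953
```

Request:
{"op": "drive_tool", "data": {"deltas": [[[0.7, 0, 0, 0, 0, 0], [0.7, 0, 0, 0, 0, 0], [0, 0, 0, 0, 0, 0], [0, 0, 0, 0, 0, 0]]]}}

```text
time: 18.58
position: [0.6423, 0.0009, 0.2144]
tool_rot: [0.63, 0.776, -0.001, 0.001]
ft_force: [1.7, -6.4, -2.0]
grip_width: 0.0199
grip_force: 3.2
```

Request:
{"op": "drive_tool", "data": {"deltas": [[[0.7, 0, 0, 0, 0, 0], [0, 0, 0, 0, 0, 0], [0, 0, 0, 0, 0, 0]]]}}

```text
time: 18.83
position: [0.6423, 0.0009, 0.2144]
tool_rot: [0.631, 0.776, -0.001, 0.002]
ft_force: [1.3, -8.4, -1.0]
grip_width: 0.02
grip_force: 3.9
```

The position has stopped advancing while the force rises, so the door is home. I'll retreat and check.

Request:
{"op": "drive_tool", "data": {"deltas": [[[-4, 0, 0, 0, 0, 0], [-10, 0, 0, 0, 0, 0], [-20, 0, 0, 0, 0, 0], [-25, 0, 0, 0, 0, 0], [0, 0, -30, 0, 0, 0], [0, 0, -40, 0, 0, 0], [0, 0, -40, 0, 0, 0], [0, 0, 0, 0, 0, 0]]]}}

```text
time: 19.5
position: [0.6582, -0.0552, 0.3343]
tool_rot: [0.63, 0.776, 0.005, 0.008]
ft_force: [0.4, 0.3, 2.1]
grip_width: 0.0202
grip_force: 0.0
```

Request:
{"op": "drive_tool", "data": {"deltas": [[[-35, 0, 0, 0, 0, 0], [-35, 0, 0, 0, 0, 0], [-35, 0, 0, 0, 0, 0], [-20, 0, 0, 0, 0, 0], [0, 0, 0, 0, 0, 0], [0, 0, 0, 0, 0, 0]]]}}

```text
time: 20.0
position: [0.6791, -0.1775, 0.3237]
tool_rot: [0.631, 0.776, 0.001, -0.001]
ft_force: [-1.0, 0.4, 0.1]
grip_width: 0.0199
grip_force: 0.0
```

Run:
```python
from h import *
from rig import eyes
c=eyes.camera("top");g=cv2.cvtColor(c["img"],cv2.COLOR_RGB2GRAY); rgb=c["img"].astype(int)
k=np.array([.5511,.1569]);t=1.7791;Rm=np.array([[np.cos(t),-np.sin(t)],[np.sin(t),np.cos(t)]])
# unwarp roof plane z=.24 around the front: sample profile along kiln x at several kiln y
for y in (-.1,-.08,-.05,.0,.05,.1):
    xs=np.arange(-.185,-.11,.004)
    q=proj(c,np.c_[(Rm@np.vstack([xs,np.full_like(xs,y)])).T+k,np.full(len(xs),.24)]).astype(np.float32)
    v=cv2.remap(c["img"],q[None,:,0],q[None,:,1],cv2.INTER_LINEAR)[0].astype(int)
    print(y,(v[:,2]-v[:,0]).tolist(),v.mean(1).round().astype(int).tolist())
im=(rgb[:,:,0]-rgb[:,:,2]>.14*rgb[:,:,0])&(rgb.max(2)>90)
m=np.zeros_like(im);m[170:240,190:255]=1
n,l,s,ce=cv2.connectedComponentsWithStats((im&m).astype(np.uint8))
for i in range(1,n):
    if s[i,4]>30: print("blob",s[i],ray(c,[ce[i]],.262),ray(c,[ce[i]],.288))
```

```text
-0.1 [-55, -57, -56, -58, -57, -52, -11, 0, -1, -2, 0, 0, 0, -2, -4, -3, -1, -1, -1] [107, 109, 108, 107, 110, 101, 49, 98, 104, 105, 106, 104, 104, 109, 66, 93, 144, 144, 144]
-0.08 [-63, -61, -60, -59, -47, -6, -5, 0, -1, 0, 0, 0, 0, 0, -3, -3, 0, -1, -2] [121, 119, 116, 115, 97, 51, 56, 106, 103, 103, 106, 105, 105, 103, 71, 86, 148, 145, 143]
-0.05 [-23, -25, -18, -26, -12, -6, -3, -1, 0, 0, 1, 0, 0, 1, -2, -2, -1, 0, -1] [74, 75, 89, 80, 64, 53, 68, 103, 104, 103, 103, 104, 106, 107, 77, 76, 147, 146, 145]
0.0 [-32, -33, -34, -36, -18, -2, -3, 2, 1, 1, -1, 0, 1, 2, -2, -2, -1, 0, 0] [72, 73, 74, 76, 60, 54, 50, 100, 105, 104, 105, 105, 107, 104, 67, 95, 145, 144, 145]
0.05 [-27, -39, -37, -37, -22, -1, -1, 1, 1, 1, 2, 2, 2, 3, 0, 0, 0, 1, 1] [70, 78, 77, 79, 67, 50, 72, 94, 104, 103, 103, 105, 105, 101, 67, 76, 151, 149, 150]
0.1 [11, 11, 11, 11, 10, 10, 10, 10, 7, 2, 2, 6, 11, 3, 1, 0, 1, 1, 1] [63, 62, 63, 61, 61, 60, 59, 58, 50, 39, 37, 48, 79, 108, 74, 74, 142, 144, 144]
blob [210 193  25  25 472] [[0.54957719 0.15624644 0.262     ]] [[0.54786802 0.15155653 0.288     ]]
```

```bash
python3 -c "
from rig import ticket
print(ticket.hand_in())"
```

```text
the job is handed in; nothing more can be done
None
```

I pushed the door shut against its stop and slid the tile flat over the vent hole, about 2 mm off centre by camera, then handed the job in; no verdict came back.

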